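# Hold a sample cylinder down on a self-closing purge port

## Robot

A 6-joint arm with a two-finger parallel gripper is mounted at the origin on the work surface; the furniture and walls round the work are solid. World frame = base frame: x ahead of the robot, y to its left, z up, the work surface at z = 0. Lengths are in m, angles in rad, forces in N, time in s.
With the tool pointing down it reaches from about 0.3 to 0.75 m from the base axis. Payload 8.5 kg.
Tool frame: the origin (TCP) lies on the centre line of the jaws, within the pads' length; the fingertips stand 19 mm ahead of it and the grasp point (between the pads) is the TCP (ctrl.nose_length is the distance from the TCP to the fingertips, in m); x points along the fingers, z is the direction in which the jaws open and shut, and the axes are right-handed (so a half turn about x gives the same grasp; the last joint's range is limited). The gripper opens to 85 mm and grips with 20 to 120 N. Pads are 22 mm wide; open, the fingers measure 114 mm over their backs; the gripper's body (76 mm by 85 mm) begins 54 mm behind the grasp point. The pads swing forward as they close: fully open they stand 13 mm farther back than shut.
Start: joints at [1.099, 0.381, 1.297, -0, 1.464, -0.215], TCP at [0.14, 0.532, 0.25] pointing down, gripper open.
Joint ranges: [-3.11, 3.11], [-0.89, 2.33], [0.22, 2.48], [-1.42, 4.56], [0.17, 2.85], [-2.88, 2.88]. Speed limits (rad/s): [2.39, 2.39, 3.14, 3.14, 3.14, 3.14].

## Interface

Orientations are given as a unit quaternion [x, y, z, w].
In Python, from station import ctrl, optics gives the robot as it stands.
- The arm moves only by the tool apply_moves, never from a script. Its argument "plan" is a list of rows, each a list of 6 numbers: the shift along the tool's x, y, z in m, then the turn, a rotation vector about the tool's x, y, z in degrees. In form: [[tx, ty, tz, ax, ay, az], ...]. A call has 1 to 12 rows; each row is the pose to reach, as a shift and turn from the pose commanded when the call began, along the tool's axes at that moment; what a row does not reach only later rows make up. A row lasts 1/12 s, in which the tool goes at most 41.7 mm and 7.16 degrees, less where a joint would pass 70% of its speed; a pose out of reach is approached as far as the arm can. A call with a gripper value outside its range is refused whole. "gripper" is the opening, from 0 (shut) to 1 (fully open), set as the call begins (left out, the last holds). The fingers move at their own pace and stop on an object; the grip force is fixed at half the most. Time passes only in rows, so rows that repeat a pose let the fingers close. It gives the time, the measured TCP pose, the force and the opening at its end, in the units of the state.
- ctrl.get_state(): the state, without advancing time (a new reading comes with each control period).
- optics.grab_frame(name): name is "scene" or "top" or "wrist"; returns (picture, depth): 384x512x3 uint8, blue, green, red; 384x512 float32, m along the optical axis (not along the pixel's ray), 0 where there is no reading.
- optics.get_calibration(name): a dict with "vertical_fov" (degrees; the focal length in pixels is half the picture's height over the tangent of half this angle, whatever the lens; pixels are square), "cx", "cy" (the principal point, pixels), "k1" (the pictures are not rectified: a ray, as slopes to the right and down, at radius r is drawn at 1 + k1 r^2 times it, then the intrinsics apply), "R" (3x3) and "t" (3): a world point X has camera coordinates R X + t. Camera axes: x right, y down, z forward; pixel columns grow to the right and rows downward; lengths in m; the calibration is good to about 2 mm. A picture is of the moment at which its call begins: read the wrist's pose just before it. get_calibration takes no time and is no camera call; for the wrist camera it gives the pose at the moment of the call.
- ctrl.close_job(): hands the job in, once; it reports no verdict.
The state is a dict: "t": time; "qpos": joint angles; "qvel": joint speeds; "joint_torque": joint torques, N m; "position": TCP position; "tcp_rot": TCP orientation; "ft_force": force on the tool from outside, world axes, zero at the start; "wrist_torque": the same for the moment, N m; "finger_gap": finger opening in m.
Only numpy, scipy, OpenCV 4.12 (cv2) and the standard library are available. Lean on these libraries where they do the work, as an engineer would, in place of code of your own. Each camera call takes 0.05 s, during which the arm holds its last target.

## Task

Pull the red dust plug out of the purge port and put it in the parts tray, without disturbing the fittings there. Then stand the steel sample cylinder upright in the port, foot first, and press it gently down against the sprung valve pin until its foot is fully home on the seat. The port only purges while the cylinder is pressed, so finish like that: still holding the cylinder, upright and fully home.

Things in the scene. Friction and masses are not known exactly. Their poses are not given: they have to be found in the camera images.
- purge_port: purge port, fixed: aluminium block 112 x 70 x 32 mm on a dark foot plate 126 x 84 mm, with a round steel collar (52 mm across) on top. Origin: worktop level, under the collar's axis; z up. The block spans x -78 to +34 mm, y +-35 mm; low side fittings (top 28 mm) reach x +65 and y -51 mm. A flat gauge 40 mm across, top at 43 mm, is let in at x = -52 mm
- port_mouth (a point): centre of the collar's round mouth, in the plane of its rim, 50 mm above the worktop. The bore is 30 mm in diameter, flaring to 34 mm in its top 4 mm; its flat bottom, the seat, lies 13 mm below the rim and is the hard stop for the cylinder's foot
- poppet (a joint): sprung brass valve pin, 16 mm in diameter, in the middle of the bore. 0 at rest, its top 4 mm below the rim (9 mm above the seat); grows in metres as it is pressed straight down; at about 0.009 it is flush with the seat and the cylinder's foot goes no further. Yields from about 8.5 N, takes about 12.5 N at 0.009 (450 N/m), more than the cylinder's weight
- dust_plug: red plastic dust plug, 20 g, loose, closing the port at the start. From below: stem 27 mm in diameter, 2.5 mm long; flange 47 mm in diameter, 4 mm thick, resting on the collar's rim; round grip 18 mm in diameter, 22 mm high. Origin: centre of the stem's lower end; z up its axis; total height 28.5 mm
- tray: open white parts tray, fixed: 156 x 224 mm inside (long side along its own y), floor 2 mm thick, thin walls 32 mm high. Origin: centre of its underside; z up. Small fittings lie in its half at +x (away from the port); the half at -x, next to the port, is empty
- cylinder: steel sample cylinder standing upright, 176 mm high, 0.5 to 0.75 kg, loose. Origin: on its underside, z up; its axis lies 4 mm to +y of the origin. From below: foot 26 mm in diameter, 15 mm high; body 41 mm in diameter up to 130 mm; neck 16 to 22 mm; black knob. A side outlet 13 mm thick sticks out to its -y at 157 mm, ending 28 mm from the axis
- cylinder_foot (a point): centre of the cylinder's foot, on its axis, at its underside
- cylinder_knob (a point): centre of the cylinder's round black top knob, on its axis: 23 mm in diameter, from 162 to 176 mm above the underside, this point at 169 mm. Can be gripped from above together with the neck below it, fingers closing along the cylinder's x to clear the side outlet
- spare_gauge: bystander in the tray: pressure gauge lying face up, 75 x 58 x 30 mm; origin: centre of its underside
- tee: bystander in the tray: brass tee fitting, 32 x 44 x 16 mm; origin: centre of its underside
- green_cap: bystander in the tray: green plastic cap standing on its flange, 21 mm across, 21 mm high; origin: centre of its underside
Things that resemble listed ones, but are neither listed nor needed, are in the scene too. Several things have the shape of the dust_plug; the one meant has the colours described above.

How it is judged:
On the way, in this order (a step that is already met when the one before it is completed fails the run):
1. the dust plug lies released in the parts tray (x of dust_plug in the frame of tray between -0.078 and 0.078 m and y of dust_plug in the frame of tray between -0.112 and 0.112 m and height (world z) of dust_plug below 0.035 m and contact force between the fingers and dust_plug below 0.1 N), for 0.2 s.
2. the cylinder is picked up off the worktop (height (world z) of cylinder_foot above 0.02 m and contact force between the fingers and cylinder above 1 N), for 0.2 s.
At the end, for the whole second after the job is handed in: the robot still holds the cylinder upright (within 4.5 deg) and still, its foot in the port's bore (within 4 mm of its axis) and within 1.5 mm of the seat, the valve pin pressed at least 8 mm down with over 9 N; the dust plug lies in the parts tray (value of joint poppet above 0.008 m and horizontal distance between cylinder_foot and port_mouth below 0.004 m and z of cylinder_foot in the frame of port_mouth below -0.0115 m and angle between cylinder's own z axis and vertical below 0.08 rad and linear speed of cylinder below 0.02 m/s and contact force between cylinder and purge_port above 9 N and contact force between the fingers and cylinder above 2 N and x of dust_plug in the frame of tray between -0.078 and 0.078 m and y of dust_plug in the frame of tray between -0.112 and 0.112 m and height (world z) of dust_plug below 0.035 m); the arm keeps its last pose, push and grip.
It fails at once if the cylinder is forced onto the port with over 60 N (contact force between cylinder and purge_port above 60 N).
It fails at once if the cylinder is tipped by more than 30 degrees (angle between cylinder's own z axis and vertical above 0.52 rad).
It fails at once if a fitting in the tray is shifted by more than 30 mm (distance of any of spare_gauge, tee, green_cap from where it was at the start of the episode above 0.03 m).
It also fails if it takes over 53 s, if anything falls off the work surface, if the arm or the gripper's body presses on something with over 40 N, if the wrist force passes 120 N, or if a joint passes its speed limit or range.

## Working session

There is one attempt and no reset: what is moved stays moved. The work goes in short steps, Python scripts to look and compute and a tool call to move; the robot and the scene stay as the last step left them, time stands still between calls to the robot, and variables do not carry over. Pictures are saved under pics/ and viewed, and the job is handed in when it is done.

Besides the shell and the picture viewer there is one more tool, called after ">>>" as name([rows], argument=value, ...), one row to a line, values as JSON. apply_moves: Moves the arm, as the interface text tells. Its arguments: {"type":"object","properties":{"plan":{"type":"array"},"gripper":{"type":"number"}},"required":["plan"]}

```bash
ls; mkdir -p pics
python3 - <<'E'
from station import ctrl, optics
import cv2,pickle
print(ctrl.get_state())
D={}
for n in ["scene","top"]:
    im,d=optics.grab_frame(n); c=optics.get_calibration(n); D[n]=(im,d,c)
    cv2.imwrite(f"pics/{n}0.png",im); print(n,c)
pickle.dump(D,open("d0.pkl","wb"))
E
```

```text
pics
{'t': 0.0, 'qpos': array([ 1.09871289e+00,  3.81173133e-01,  1.29827035e+00,  1.96887204e-05,
        1.46357050e+00, -2.15293143e-01]), 'qvel': array([-2.51021974e-05,  1.09245324e-03, -1.12439506e-03, -1.93650170e-03,
       -1.45238221e-03,  1.22611519e-03]), 'joint_torque': array([-3.58267698e-04, -4.48465598e+01, -2.31273615e+01, -2.35957123e-04,
        4.76527741e-03,  6.59501307e-07]), 'position': array([0.13955835, 0.53172586, 0.2497208 ]), 'tcp_rot': array([-0.43207086,  0.56036322,  0.43165373,  0.55944874]), 'ft_force': array([ 0.04699861, -0.41371047,  0.62548788]), 'wrist_torque': array([-0.01413797,  0.01575567, -0.01093439]), 'finger_gap': 0.08541822501653346}
scene {'vertical_fov': 48.19930723090168, 'cx': 263.06342511000736, 'cy': 191.28930308906013, 'k1': -0.16054207642099005, 'R': array([[ 0.85196733, -0.52358841, -0.00261673],
       [-0.37381989, -0.60475396, -0.70322922],
       [ 0.36662019,  0.60010651, -0.71095837]]), 't': array([-0.44316452,  0.27629302,  0.91545404])}
top {'vertical_fov': 47.33563652527504, 'cx': 260.14586241123027, 'cy': 188.21947567619904, 'k1': -0.09281030428679952, 'R': array([[ 9.73356055e-03, -9.99951631e-01,  1.41222056e-03],
       [-9.78142675e-01, -9.81460828e-03, -2.07703109e-01],
       [ 2.07706923e-01,  6.40337593e-04, -9.78190893e-01]]), 't': array([-0.0242777 ,  0.54034198,  1.11636045])}
```

View pics/scene0.png

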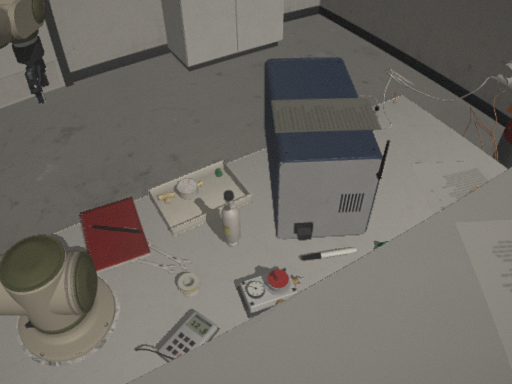

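View pics/top0.png

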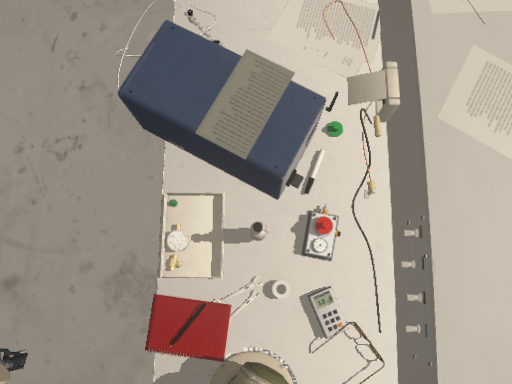

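The scene view shows the red plug on the port at (278,280) and the cylinder at (231,220). The tray is at (200,195). In the top view, the plug is at (323,226), the cylinder at (259,230), the tray at (193,236) and a green look-alike at (334,129). Next I'll crop closer and measure.

```bash
cat > h.py <<'E'
import numpy as np, cv2, pickle
def ray(c,u,v,H=384):
    f=H/2/np.tan(np.radians(c["vertical_fov"])/2)
    xd=np.array([(u-c["cx"])/f,(v-c["cy"])/f]); x=xd.copy()
    for _ in range(30): x=xd/(1+c["k1"]*(x@x))
    return np.array([x[0],x[1],1.0])
def onplane(c,u,v,z):
    R=np.array(c["R"]);t=np.array(c["t"]); o=-R.T@t; d=R.T@ray(c,u,v)
    return o+d*(z-o[2])/d[2]
def atdepth(c,u,v,dep):
    R=np.array(c["R"]);t=np.array(c["t"]); return R.T@(ray(c,u,v)*dep-t)
def proj(c,X,H=384):
    f=H/2/np.tan(np.radians(c["vertical_fov"])/2)
    p=np.array(c["R"])@np.array(X)+np.array(c["t"]); x=p[:2]/p[2]; x=x*(1+c["k1"]*(x@x))
    return x*f+[c["cx"],c["cy"]]
def cloud(c,d):
    H,W=d.shape; f=H/2/np.tan(np.radians(c["vertical_fov"])/2)
    v,u=np.mgrid[:H,:W]; xd=np.stack([(u-c["cx"])/f,(v-c["cy"])/f],-1); x=xd.copy()
    for _ in range(30): x=xd/(1+c["k1"]*(x**2).sum(-1,keepdims=True))
    P=np.concatenate([x,np.ones((H,W,1))],-1)*d[...,None]
    return (P-np.array(c["t"]))@np.array(c["R"])
def crop(im,u0,v0,u1,v1,s,fn):
    cv2.imwrite(fn,cv2.resize(im[v0:v1,u0:u1],None,fx=s,fy=s,interpolation=cv2.INTER_CUBIC))
E
python3 - <<'E'
from h import *
D=pickle.load(open("d0.pkl","rb"))
im,d,c=D["top"]; crop(im,150,180,350,290,4,"pics/top0c.png")
im2,d2,c2=D["scene"]; crop(im2,140,155,320,315,4,"pics/sc0c.png")
P=cloud(c,d)
for n,(u,v) in dict(plug=(323,226),cyl=(258,229),gauge=(320,245),floor=(200,250),table=(240,260),red=(195,325)).items(): print(n,d[v,u],P[v,u].round(4))
E
```

```text
plug 1.1361791 [ 0.4384 -0.1834  0.0727]
cyl 1.0310447 [ 0.417  -0.0149  0.1758]
gauge 1.1526132 [ 0.3912 -0.1784  0.0459]
floor 1.18945 [0.3777 0.1433 0.0056]
table 1.1884904 [0.3522 0.034  0.0011]
red 1.1417413 [0.1797 0.1492 0.0123]
```

View pics/top0c.png

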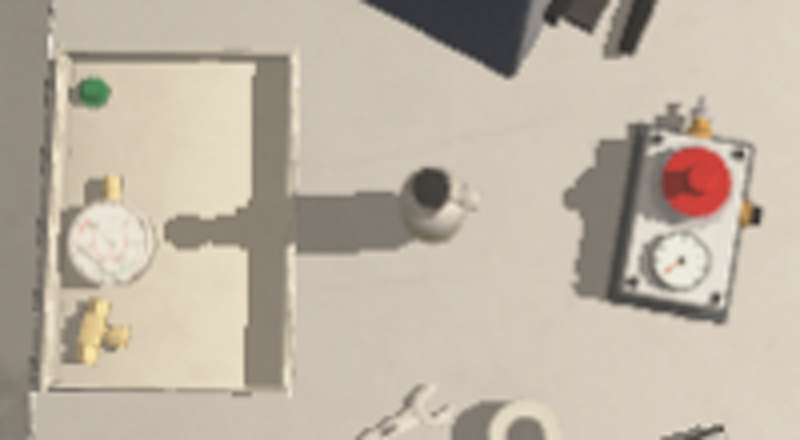

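View pics/sc0c.png

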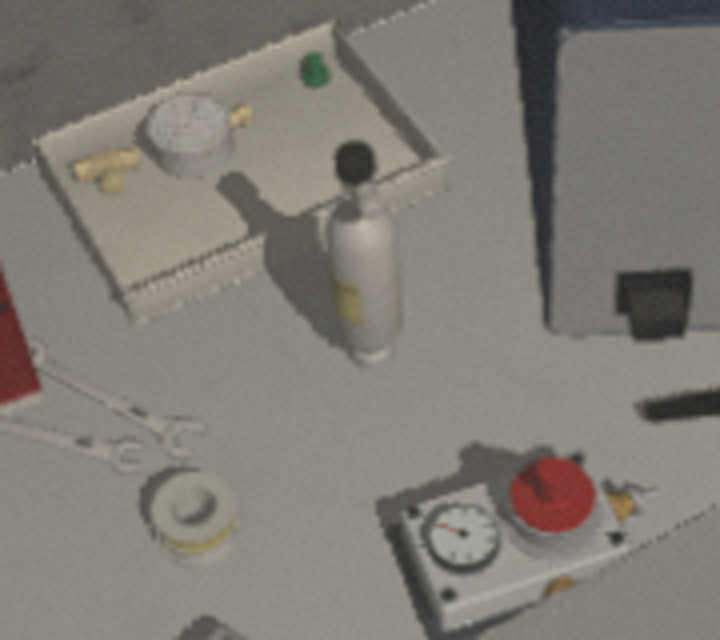

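Run:
```python
from h import *
from scipy.spatial.transform import Rotation as Ro
D=pickle.load(open("d0.pkl","rb"))
im,d,c=D["top"]; P=cloud(c,d)
im2,d2,c2=D["scene"]; P2=cloud(c2,d2)
g=lambda u,v,s=4,o=(150,180):(u/s+o[0]-.375,v/s+o[1]-.375)
for n,(u,v,z) in dict(flange=(697,182,.054),gauge=(680,260,.043),knob=(431,187,.172),trTL=(58,55,.032),trTR=(295,55,.032),trBL=(42,390,.032),trBR=(292,390,.032),sg=(110,242,.03),tee=(100,332,.01),cap=(94,92,.015),blkTL=(645,127,.032),blkTR=(752,147,.032),blkBR=(722,318,.032),blkBL=(615,297,.032),outlet=(478,200,.157)).items(): print(n,onplane(c,*g(u,v),z).round(4))
s=lambda u,v:(u/4+140-.375,v/4+155-.375)
print('scene')
for n,(u,v,z) in dict(flange=(553,495,.054),gauge=(463,534,.043),knob=(355,162,.169),foot=(372,355,0)).items(): print(n,onplane(c2,*s(u,v),z).round(4))
box=P[40:190,130:320].reshape(-1,3); print('box',np.percentile(box[:,2],[50,90,99]))
for (u,v) in [(277,190),(322,98),(168,28),(124,95)]: print((u,v),P[v,u].round(3))
print(Ro.from_quat([-0.43207086,  0.56036322,  0.43165373,  0.55944874]).as_matrix().round(3))
```

```text
flange [ 0.4431 -0.1884  0.054 ]
gauge [ 0.3924 -0.1778  0.043 ]
knob [ 0.4237 -0.0134  0.172 ]
trTL [0.5287 0.2441 0.032 ]
trTR [0.5304 0.0813 0.032 ]
trBL [0.3028 0.2432 0.032 ]
trBR [0.3054 0.0776 0.032 ]
sg [0.4015 0.2026 0.03  ]
tee [0.3424 0.2105 0.01  ]
cap [0.5063 0.2214 0.015 ]
blkTL [ 0.483 -0.157  0.032]
blkTR [ 0.47   -0.2295  0.032 ]
blkBR [ 0.355  -0.2068  0.032 ]
blkBL [ 0.3685 -0.1356  0.032 ]
outlet [ 0.418  -0.0415  0.157 ]
scene
flange [ 0.4409 -0.1907  0.054 ]
gauge [ 0.39   -0.1802  0.043 ]
knob [ 0.4223 -0.0146  0.169 ]
foot [ 0.4213 -0.0169 -0.    ]
box [0.26367046 0.26751688 0.26983516]
(277, 190) [ 0.518 -0.061  0.143]
(322, 98) [ 0.71  -0.16   0.265]
(168, 28) [0.89  0.208 0.266]
(124, 95) [0.718 0.302 0.259]
[[-0.001 -0.967  0.254]
 [-0.001  0.254  0.967]
 [-1.     0.    -0.001]]
```

The plug comes out at (0.442, -0.190), the cylinder axis at (0.4225, -0.0145) and the tray centre at (0.417, 0.161). Things I could mistake for the red plug are the green plug at top (334,129) and the green cap at top (173,203). The red one at (323,226), seated on the collar, is the right one. I'll move over to the port at a safe height.

>>> apply_moves([
  [0,-0.04,-0.052,7,0,0],
  [0,-0.08,-0.104,14,0,0],
  [0,-0.12,-0.156,21,0,0],
  [0,-0.16,-0.208,28,0,0],
  [0,-0.19,-0.25,35,0,0],
  [0,-0.22,-0.29,42,0,0],
  [0,-0.25,-0.33,49,0,0],
  [0,-0.25,-0.33,52,0,0],
], gripper=1)

```text
t: 0.77
position: [0.2671, 0.2222, 0.2502]
tcp_rot: [-0.141, 0.693, 0.141, 0.693]
ft_force: [1.3, 0.4, 0.4]
finger_gap: 0.0861
```

```bash
cat >> h.py <<'E'
from scipy.spatial.transform import Rotation as Ro
def rel(st,target,zyaw,c=None):
    """shift in tool axes from measured pose to target pos, turn (deg, tool) to tool x down & tool z at yaw zyaw deg"""
    R=Ro.from_quat(st["tcp_rot"]).as_matrix()
    a=np.radians(zyaw); z=np.array([np.cos(a),np.sin(a),0]); x=np.array([0,0,-1.]); y=np.cross(z,x)
    Rt=np.stack([x,y,z],1)
    return (R.T@(np.array(target)-st["position"])).round(4), np.degrees(Ro.from_matrix(R.T@Rt).as_rotvec()).round(2)
E
python3 - <<'E'
from h import *
from station import ctrl
s=ctrl.get_state(); print(s["t"],s["position"],s["qpos"].round(2)); print(rel(s,[.442,-.1895,.25],-11.5))
E
```

```text
0.7667 [0.26710385 0.22221952 0.25022497] [ 0.35  0.01  1.78 -0.    1.35 -0.05]
(array([ 2.000e-04, -4.473e-01,  4.000e-04]), array([34.47, -0.  ,  0.  ]))
```

>>> apply_moves([
  [0,-0.04,0,3.5,0,0],
  [0,-0.08,0,7,0,0],
  [0,-0.12,0,10.5,0,0],
  [0,-0.16,0,14,0,0],
  [0,-0.2,0,17.5,0,0],
  [0,-0.24,0,21,0,0],
  [0,-0.28,0,24.5,0,0],
  [0,-0.32,0,28,0,0],
  [0,-0.36,0,31.5,0,0],
  [0,-0.4,0,34.5,0,0],
  [0,-0.44,0,34.5,0,0],
  [0,-0.447,0,34.5,0,0],
])

```text
t: 1.77
position: [0.4454, -0.1915, 0.2494]
tcp_rot: [0.07, 0.704, -0.071, 0.704]
ft_force: [-0.8, 1.3, -0.3]
finger_gap: 0.0854
```

Run:
```python
from h import *
from station import ctrl,optics
s=ctrl.get_state(); c=optics.get_calibration("wrist"); im,d=optics.grab_frame("wrist")
s=ctrl.get_state(); print(s["t"],s["position"],s["qpos"].round(2),s["qvel"].round(3)); print(rel(s,[.442,-.1895,.077],-11.5))
pickle.dump((im,d,c),open("w1.pkl","wb")); cv2.imwrite("pics/w1.png",im)
```

```text
1.8167 [ 0.44490837 -0.19013473  0.2493334 ] [-0.65  0.27  1.47 -0.    1.4  -0.45] [ 0.056 -0.057  0.083  0.01   0.003  0.035]
(array([ 1.723e-01,  1.000e-04, -2.800e-03]), array([ 0.09, -0.05,  0.  ]))
```

View pics/w1.png

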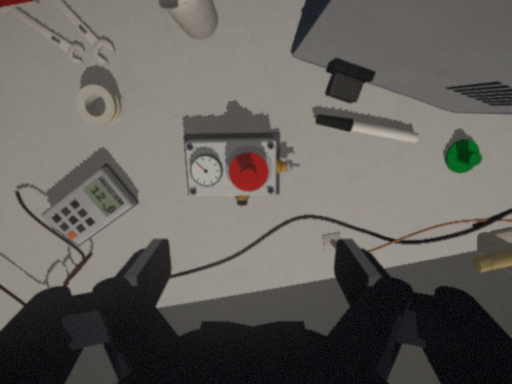

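The wrist view shows the red plug at (248,171) with the port gauge at (206,170) to its left. The green look-alike is at (463,156) and the cylinder's lower end at (198,15). I'll refine the plug position from a crop.

Run:
```python
from h import *
im,d,c=pickle.load(open("w1.pkl","rb"))
crop(im,170,120,310,215,5,"pics/w1c.png")
hsv=cv2.cvtColor(im,cv2.COLOR_BGR2HSV); m=cv2.inRange(hsv,(0,120,60),(8,255,255))|cv2.inRange(hsv,(172,120,60),(180,255,255)); m[:,:170]=0;m[:,310:]=0
cs,_=cv2.findContours(m,0,1); k=max(cs,key=cv2.contourArea); e=cv2.fitEllipse(k); print(e,cv2.minEnclosingCircle(k)); print(onplane(c,*e[0],.054), atdepth(c,*e[0],d[171,240]))
print(onplane(c,206,170,.043))
P=cloud(c,d); kn=P[150:195,228:270].reshape(-1,3); t=kn[(kn[:,2]>.070)&(kn[:,2]<.082)]; print("grip top",len(t),np.median(t,0),(t.min(0)+t.max(0))/2)
t=kn[(kn[:,2]>.050)&(kn[:,2]<.060)]; print("flange",len(t),np.median(t[:,2]),(t.min(0)+t.max(0))/2, np.ptp(t,0))
```

```text
((248.15260314941406, 171.33956909179688), (37.63240051269531, 38.39497756958008), 88.994873046875) ((248.11764526367188, 171.3308868408203), 19.544687271118164)
[ 0.44023192 -0.18617911  0.054     ] [ 0.44018761 -0.18634029  0.05320188]
[ 0.39035624 -0.1767596   0.043     ]
grip top 221 [ 0.44058368 -0.18709843  0.07522446] [ 0.44048673 -0.18747765  0.07369188]
flange 1001 0.05330706168868399 [ 0.4408199  -0.18721312  0.05484771] [0.04742068 0.04697466 0.00964044]
```

View pics/w1c.png

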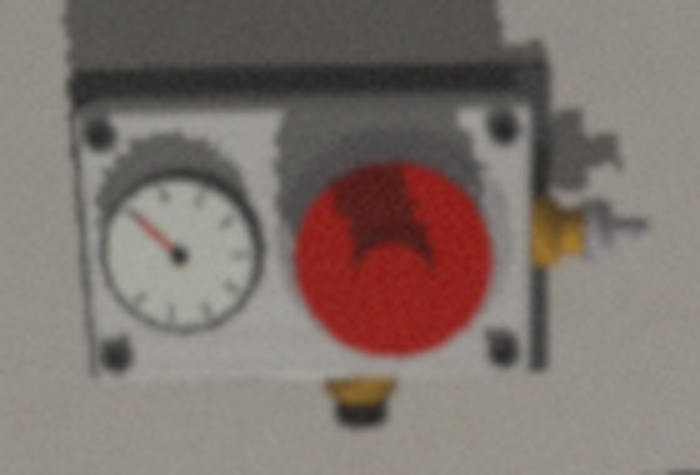

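Run:
```python
from h import *
from station import ctrl
s=ctrl.get_state(); print(rel(s,[.4408,-.1873,.11],-11.3))
```

```text
(array([ 0.1393,  0.002 , -0.0045]), array([-0.11, -0.05,  0.  ]))
```

>>> apply_moves([
  [0.04,0,0,0,0,0],
  [0.08,0,0,0,0,0],
  [0.11,0,0,0,0,0],
  [0.13,0,0,0,0,0],
  [0.13,0,0,0,0,0],
  [0.13,0,0,0,0,0],
])

```text
t: 2.32
position: [0.4437, -0.1857, 0.1204]
tcp_rot: [0.069, 0.704, -0.068, 0.703]
ft_force: [-0.6, 0.1, -0.5]
finger_gap: 0.0857
```

Run:
```python
from h import *
from station import ctrl
s=ctrl.get_state(); print(s["position"],rel(s,[.4408,-.1873,.077],-11.3))
```

```text
[ 0.44365672 -0.18574596  0.12039555] (array([ 0.0434, -0.0021, -0.0024]), array([ 0.13, -0.09, -0.05]))
```

>>> apply_moves([
  [0.01,-0.002,-0.0025,0,0,0],
  [0.025,-0.002,-0.0025,0,0,0],
  [0.038,-0.002,-0.0025,0,0,0],
  [0.043,-0.002,-0.0025,0,0,0],
  [0.043,-0.002,-0.0025,0,0,0],
  [0.043,-0.002,-0.0025,0,0,0],
])

```text
t: 2.82
position: [0.4416, -0.1882, 0.0786]
tcp_rot: [0.069, 0.703, -0.069, 0.704]
ft_force: [-0.1, -0.2, 0.5]
finger_gap: 0.0854
```

>>> apply_moves([
  [0,0,0,0,0,0],
  [0,0,0,0,0,0],
  [0,0,0,0,0,0],
  [0,0,0,0,0,0],
  [0,0,0,0,0,0],
  [0,0,0,0,0,0],
  [0,0,0,0,0,0],
  [0,0,0,0,0,0],
  [0,0,0,0,0,0],
  [0,0,0,0,0,0],
], gripper=0.1)

```text
t: 3.65
position: [0.4412, -0.1881, 0.0777]
tcp_rot: [0.069, 0.704, -0.069, 0.704]
ft_force: [-2.0, 1.4, 5.2]
finger_gap: 0.0152
```

>>> apply_moves([
  [0,0,0,0,0,0],
  [0,0,0,0,0,0],
  [0,0,0,0,0,0],
], gripper=0)

```text
t: 3.9
position: [0.4412, -0.1881, 0.0777]
tcp_rot: [0.069, 0.704, -0.069, 0.704]
ft_force: [-0.7, 0.7, 5.7]
finger_gap: 0.0147
```

Run:
```python
from h import *
from station import ctrl,optics
im,d=optics.grab_frame("scene"); crop(im,190,220,340,330,5,"pics/s2.png")
im,d=optics.grab_frame("wrist"); cv2.imwrite("pics/w2.png",im)
s=ctrl.get_state(); print(s["finger_gap"],s["ft_force"])
```

```text
0.015105618589531446 [-1.81957936  0.67051468  5.14240714]
```

View pics/s2.png

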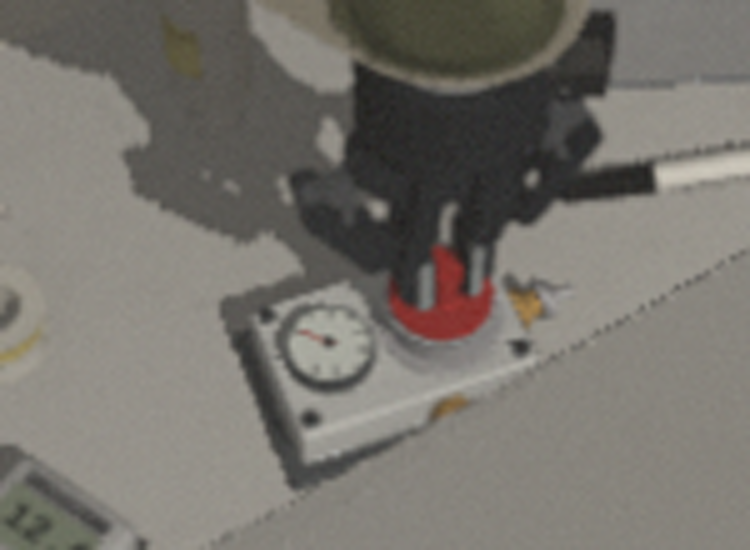

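View pics/w2.png

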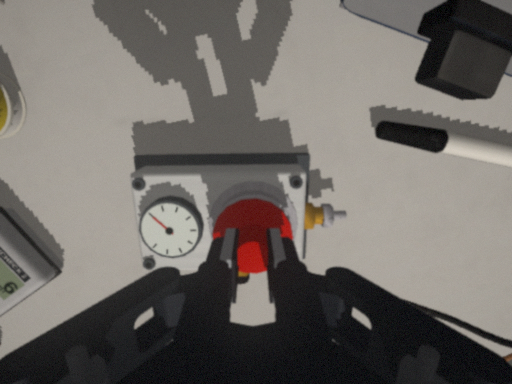

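The fingers have closed on the plug's grip: in the wrist view they sit either side of it at (252,240). Lifting.

>>> apply_moves([
  [-0.01,0,0,0,0,0],
  [-0.025,0,0,0,0,0],
  [-0.05,0,0,0,0,0],
  [-0.08,0,0,0,0,0],
  [-0.11,0,0,0,0,0],
  [-0.14,0,0,0,0,0],
  [-0.17,0,0,0,0,0],
  [-0.19,0,0,0,0,0],
  [-0.19,0,0,0,0,0],
  [-0.19,0,0,0,0,0],
])

```text
t: 4.83
position: [0.4412, -0.1881, 0.2677]
tcp_rot: [0.069, 0.703, -0.069, 0.704]
ft_force: [-0.0, 1.3, -0.3]
finger_gap: 0.0148
```

Run:
```python
from h import *
from station import ctrl,optics
im,d=optics.grab_frame("scene"); crop(im,180,180,340,320,5,"pics/s3.png")
c=optics.get_calibration("wrist"); im,d=optics.grab_frame("wrist"); cv2.imwrite("pics/w3.png",im); pickle.dump((im,d,c),open("w3.pkl","wb"))
s=ctrl.get_state(); print(s["position"],s["finger_gap"],s["ft_force"],rel(s,[.45,.12,.265],-11.3))
```

```text
[ 0.4407402  -0.18779634  0.26618434] 0.015220707470725693 [-0.18549134 -0.24417585 -0.97036581] (array([ 0.0016,  0.3037, -0.0508]), array([ 0.09, -0.11, -0.05]))
```

View pics/s3.png

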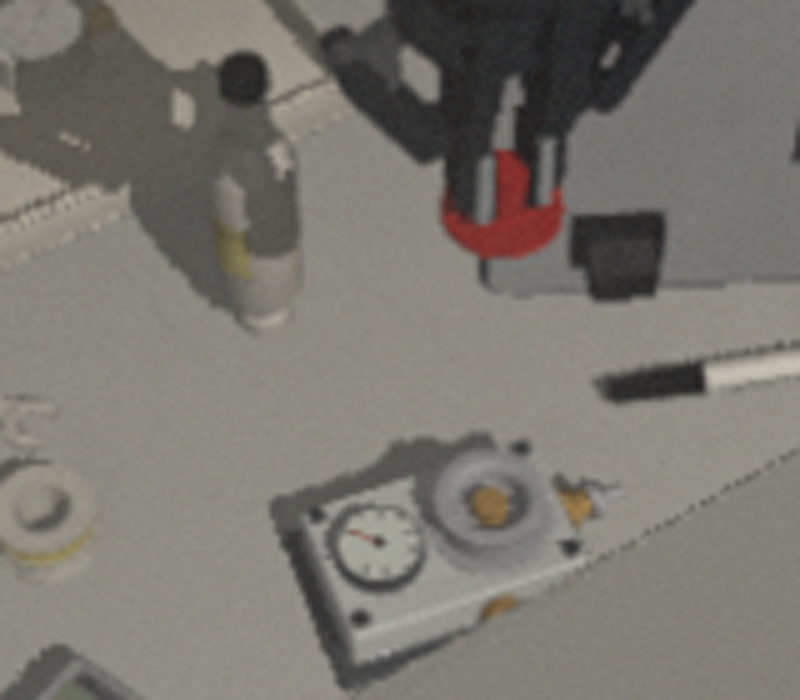

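View pics/w3.png

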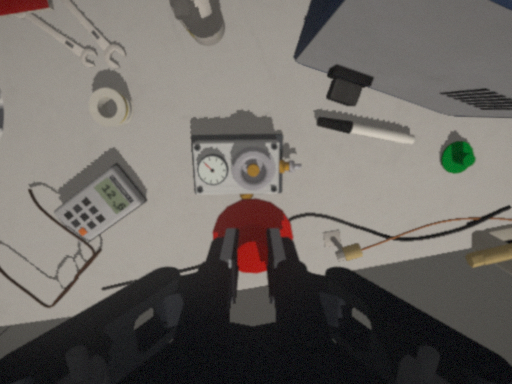

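The plug is out and held level. The scene view shows the open bore with the brass pin at crop (490,505), and the wrist view shows the collar at (255,170). I'll measure the mouth now while it is in view, then carry the plug over.

Run:
```python
from h import *
im,d,c=pickle.load(open("w3.pkl","rb"))
crop(im,185,125,305,205,6,"pics/w3c.png")
P=cloud(c,d); q=P[145:195,228:284].reshape(-1,3)
t=q[(q[:,2]>.046)&(q[:,2]<.053)]; print(len(t),np.median(t[:,2]),(t.min(0)+t.max(0))/2,np.ptp(t,0),t.mean(0))
D=pickle.load(open("d0.pkl","rb"))
print("box corner", [onplane(D["top"][2],u,v,.265).round(3) for u,v in [(279,194),(325,98)]])
```

```text
815 0.049027815234582134 [ 0.44045032 -0.18773793  0.04870393] [0.04962005 0.04946841 0.00540614] [ 0.44036357 -0.18780768  0.04887243]
box corner [array([ 0.484, -0.06 ,  0.265]), array([ 0.711, -0.167,  0.265])]
```

View pics/w3c.png

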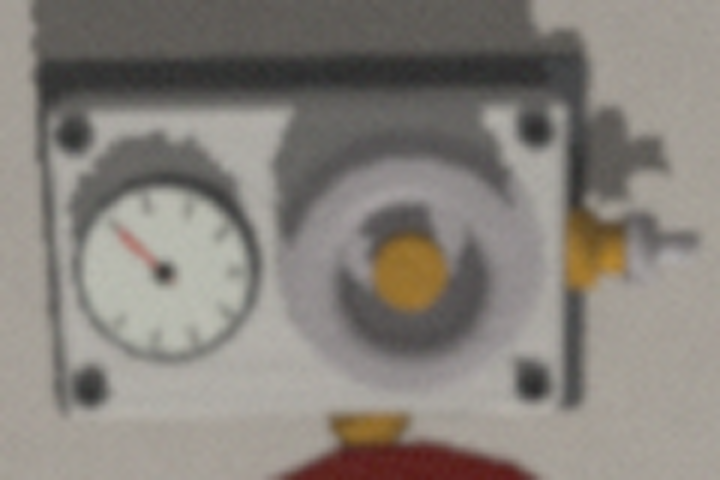

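>>> apply_moves([
  [0,0.01,-0.03,0,0,0],
  [0,0.035,-0.05,0,0,0],
  [0,0.07,-0.05,0,0,0],
  [0,0.105,-0.05,0,0,0],
  [0,0.14,-0.05,0,0,0],
  [0,0.175,-0.05,0,0,0],
  [0,0.21,-0.05,0,0,0],
  [0,0.245,-0.05,0,0,0],
  [0,0.28,-0.05,0,0,0],
  [0,0.304,-0.05,0,0,0],
  [0,0.304,-0.05,0,0,0],
  [0,0.304,-0.05,0,0,0],
])

```text
t: 5.93
position: [0.4508, 0.1207, 0.266]
tcp_rot: [0.068, 0.705, -0.068, 0.703]
ft_force: [0.1, -0.0, -0.9]
finger_gap: 0.015
```

Run:
```python
from h import *
from station import ctrl,optics
c=optics.get_calibration("wrist"); im,d=optics.grab_frame("wrist"); cv2.imwrite("pics/w4.png",im); pickle.dump((im,d,c),open("w4.pkl","wb"))
s=ctrl.get_state(); print(s["position"],s["finger_gap"],s["ft_force"],rel(s,[.45,.12,.034],-11.3))
P=cloud(c,d)
q=P.reshape(-1,3)
```

```text
[0.45080866 0.11984424 0.26621483] 0.014740562476152344 [-0.1216456  -1.79296004  0.01632531] (array([ 2.322e-01,  2.000e-04, -3.000e-04]), array([ 0.14, -0.13,  0.05]))
```

View pics/w4.png

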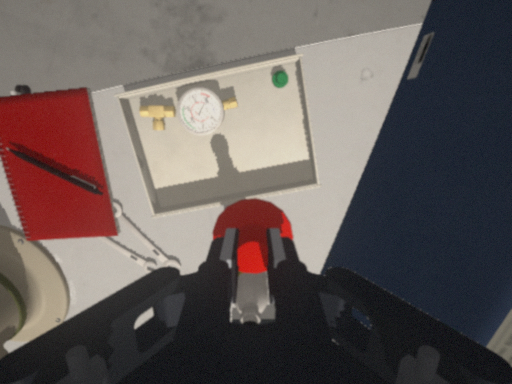

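Run:
```python
from h import *
im,d,c=pickle.load(open("w4.pkl","rb"))
for u,v in [(154,213),(318,183),(298,60),(124,97)]: print(onplane(c,u,v,.032).round(3))
for u,v,z in [(202,112,.03),(157,115,.016),(280,78,.02)]: print(onplane(c,u,v,z).round(3))
```

```text
[0.305 0.086 0.032]
[0.53  0.086 0.032]
[0.527 0.239 0.032]
[0.311 0.239 0.032]
[0.401 0.203 0.03 ]
[0.34  0.211 0.016]
[0.504 0.224 0.02 ]
```

>>> apply_moves([
  [0.04,0.002,0,0,0,0],
  [0.08,0.002,0,0,0,0],
  [0.115,0.002,0,0,0,0],
  [0.15,0.002,0,0,0,0],
  [0.18,0.002,0,0,0,0],
  [0.205,0.002,0,0,0,0],
  [0.22,0.002,0,0,0,0],
  [0.228,0.002,0,0,0,0],
  [0.231,0.002,0,0,0,0],
  [0.232,0.002,0,0,0,0],
  [0.232,0.002,0,0,0,0],
  [0.232,0.002,0,0,0,0],
])

```text
t: 6.98
position: [0.452, 0.1217, 0.0362]
tcp_rot: [0.069, 0.703, -0.069, 0.704]
ft_force: [-0.3, 0.1, -0.3]
finger_gap: 0.0151
```

>>> apply_moves([
  [0,0,0,0,0,0],
  [0,0,0,0,0,0],
  [0,0,0,0,0,0],
  [0,0,0,0,0,0],
  [0,0,0,0,0,0],
  [0,0,0,0,0,0],
], gripper=0.6)

```text
t: 7.48
position: [0.4516, 0.1218, 0.0354]
tcp_rot: [0.069, 0.704, -0.069, 0.704]
ft_force: [0.6, 0.6, 0.5]
finger_gap: 0.0514
```

>>> apply_moves([
  [-0.01,0,0,0,0,0],
  [-0.035,0,0,0,0,0],
  [-0.07,0,0,0,0,0],
  [-0.11,0,0,0,0,0],
  [-0.15,0,0,0,0,0],
  [-0.19,0,0,0,0,0],
  [-0.23,0,0,0,0,0],
  [-0.25,0,0,0,0,0],
  [-0.25,0,0,0,0,0],
], gripper=1)

```text
t: 8.23
position: [0.4527, 0.1219, 0.2899]
tcp_rot: [0.069, 0.701, -0.069, 0.707]
ft_force: [0.2, -0.8, -0.5]
finger_gap: 0.0854
```

Run:
```python
from h import *
from station import ctrl,optics
im,d=optics.grab_frame("scene"); crop(im,140,150,300,260,5,"pics/s5.png")
c=optics.get_calibration("wrist"); im,d=optics.grab_frame("wrist"); cv2.imwrite("pics/w5.png",im); pickle.dump((im,d,c),open("w5.pkl","wb"))
s=ctrl.get_state(); print(s["t"],s["position"],s["finger_gap"],s["ft_force"],rel(s,[.4225,-.0145,.28],-11.3))
```

```text
8.3333 [0.451412   0.12184303 0.2852884 ] 0.08529114876743446 [-0.51033909 -0.79055007 -0.73222572] (array([ 0.0053, -0.1394, -0.0019]), array([ 0.09,  0.03, -0.01]))
```

View pics/s5.png

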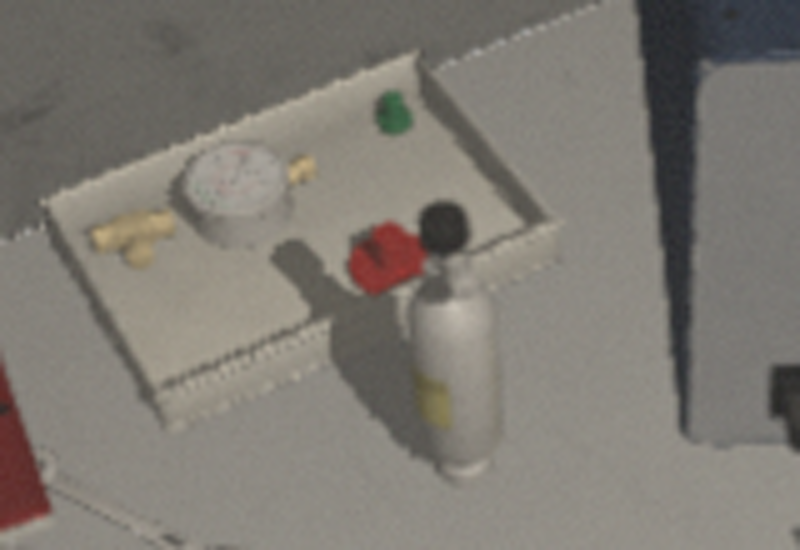

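View pics/w5.png

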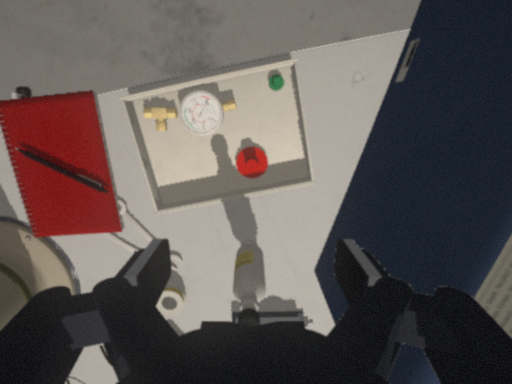

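The plug lies in the tray at wrist (252,161), clear of the fittings and upright. Next I'll go past the cylinder so the wrist camera can measure the knob.

>>> apply_moves([
  [0,-0.035,-0.01,0,0,0],
  [0,-0.07,-0.02,0,0,0],
  [0,-0.105,-0.02,0,0,0],
  [0,-0.14,-0.02,0,0,0],
  [0,-0.175,-0.02,0,0,0],
  [0,-0.21,-0.01,0,0,0],
  [0,-0.24,0,0,0,0],
  [0,-0.25,0,0,0,0],
  [0,-0.25,0,0,0,0],
  [0,-0.25,0,0,0,0],
  [0,-0.25,0,0,0,0],
])

```text
t: 9.25
position: [0.4027, -0.1222, 0.2847]
tcp_rot: [0.069, 0.704, -0.068, 0.703]
ft_force: [0.1, -0.5, -0.0]
finger_gap: 0.0855
```

Run:
```python
from h import *
from station import ctrl,optics
c=optics.get_calibration("wrist"); im,d=optics.grab_frame("wrist"); cv2.imwrite("pics/w6.png",im); pickle.dump((im,d,c),open("w6.pkl","wb"))
s=ctrl.get_state(); print(s["t"],s["position"],s["finger_gap"],rel(s,[.4225,-.0145,.28],-11.3))
P=cloud(c,d).reshape(-1,3); near=np.hypot(P[:,0]-.4225,P[:,1]+.0145)<.035
for a,b in [(.172,.18),(.150,.165),(.11,.13)]:
    t=P[near&(P[:,2]>a)&(P[:,2]<b)]; print(a,len(t), t.mean(0) if len(t) else 0,t.min(0),t.max(0))
```

```text
9.3 [ 0.40279766 -0.12216026  0.28494878] 0.08558970373401754 (array([ 0.005 ,  0.1094, -0.0014]), array([ 0.17, -0.05, -0.03]))
0.172 740 [ 0.42043233 -0.01332616  0.17496312] [ 0.4092186  -0.0244452   0.17215341] [ 0.43178006 -0.00198366  0.17754227]
0.15 296 [ 0.41728811 -0.03194244  0.1608344 ] [ 0.40930419 -0.04106806  0.15711392] [ 0.43011698 -0.01582817  0.1648691 ]
0.11 562 [ 0.4202289  -0.01799712  0.12241515] [ 0.39994118 -0.03268532  0.11140327] [0.44091822 0.00282299 0.12992117]
```

View pics/w6.png

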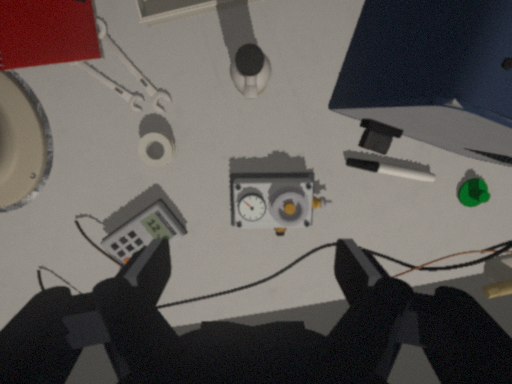

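Run:
```python
from h import *
from station import ctrl
im,d,c=pickle.load(open("w6.pkl","rb"))
print(onplane(c,332,107,.265), onplane(c,365,0,.265)); crop(im,215,30,295,115,7,"pics/w6c.png")
P=cloud(c,d); q=P[165:240,225:320].reshape(-1,3); t=q[(abs(q[:,2]-.049)<.004)&(np.hypot(q[:,0]-.4404,q[:,1]+.1877)<.03)]
print("mouth",(t.min(0)+t.max(0))/2,np.ptp(t,0))
s=ctrl.get_state(); print(rel(s,[.4205,-.0132,.25],-11))
```

```text
[ 0.4537892  -0.05762333  0.265     ] [ 0.47475676 -0.01351639  0.265     ]
mouth [ 0.44069527 -0.18718875  0.04818916] [0.04984192 0.04781629 0.00629302]
(array([ 0.035 ,  0.1103, -0.0036]), array([-0.13, -0.05, -0.03]))
```

View pics/w6c.png

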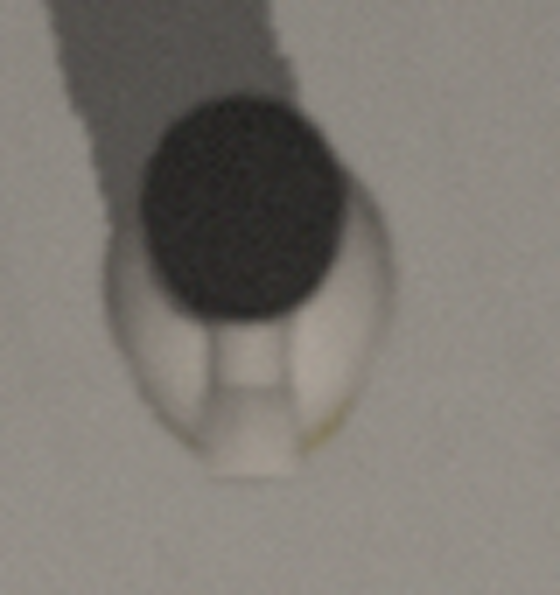

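Run:
```python
from h import *
im,d,c=pickle.load(open("w6.pkl","rb")); P=cloud(c,d)
for u,v in [(338,104),(345,80),(355,50),(368,5),(345,112),(372,20),(340,108)]: print((u,v),P[v,u].round(3))
D=pickle.load(open("d0.pkl","rb")); im,d,c=D["top"]; P=cloud(c,d)
q=P[100:230,230:340].reshape(-1,3); q=q[(q[:,2]>.15)&(q[:,2]<.3)&(q[:,1]<.1)&(q[:,0]>.45)]
for y in np.arange(-.1,.1,.02):
    t=q[abs(q[:,1]-y)<.01]; print(y.round(2), t[:,0].min() if len(t) else None, t[:,2].max() if len(t) else None)
```

```text
(338, 104) [ 0.514 -0.062  0.07 ]
(345, 80) [ 0.527 -0.037  0.065]
(355, 50) [ 0.543 -0.007  0.061]
(368, 5) [0.568 0.04  0.048]
(345, 112) [ 0.531 -0.074  0.041]
(372, 20) [0.555 0.016 0.086]
(340, 108) [ 0.515 -0.067  0.073]
-0.1 0.559286640142193 0.2705555510209508
-0.08 0.5207409465312676 0.270701283395718
-0.06 0.5158392306062918 0.27056390489911475
-0.04 0.5236863907947354 0.27052483560220597
-0.02 0.5344044738579954 0.2710437201244042
0.0 0.5451675745515644 0.2721128362529013
0.02 0.555578026333775 0.27188658136129673
0.04 0.56584510425649 0.2712559880833761
0.06 0.5764313362457711 0.2693319822358104
0.08 None None
```

>>> apply_moves([
  [0,0.03,-0.003,0,0,0],
  [0,0.065,-0.0035,0,0,0],
  [0.01,0.095,-0.0035,0,0,0],
  [0.03,0.11,-0.0035,0,0,0],
  [0.035,0.1105,-0.0035,0,0,0],
  [0.035,0.1105,-0.0035,0,0,0],
  [0.035,0.1105,-0.0035,0,0,0],
  [0.035,0.1105,-0.0035,0,0,0],
], gripper=1)

```text
t: 9.97
position: [0.4213, -0.0149, 0.2511]
tcp_rot: [0.069, 0.703, -0.069, 0.704]
ft_force: [-0.7, 0.0, 0.2]
finger_gap: 0.0854
```

Run:
```python
from h import *
from station import ctrl,optics
im,d=optics.grab_frame("scene"); crop(im,180,120,300,260,5,"pics/s7.png")
s=ctrl.get_state(); print(s["position"],rel(s,[.4205,-.0132,.163],-11))
```

```text
[ 0.42127488 -0.01504651  0.25109689] (array([ 0.0881,  0.0017, -0.0012]), array([-0.27,  0.08,  0.02]))
```

View pics/s7.png

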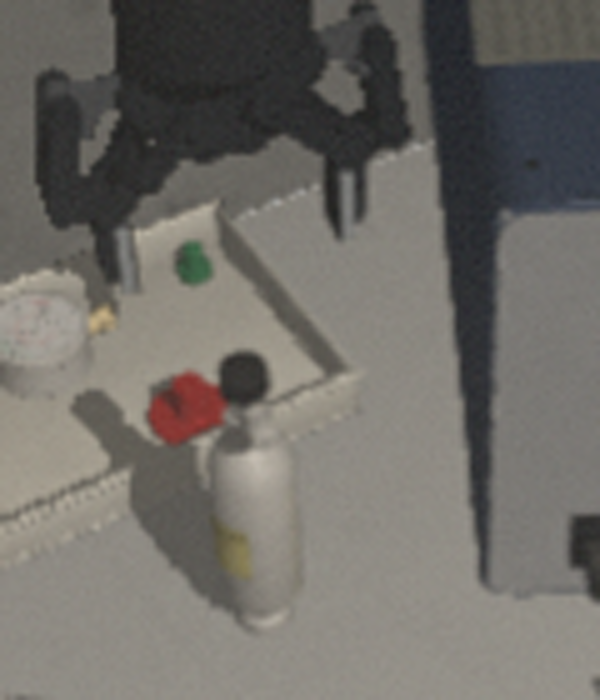

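>>> apply_moves([
  [0.02,0.0015,-0.001,0,0,0],
  [0.045,0.0015,-0.001,0,0,0],
  [0.065,0.0015,-0.001,0,0,0],
  [0.08,0.0015,-0.001,0,0,0],
  [0.087,0.0015,-0.001,0,0,0],
  [0.088,0.0015,-0.001,0,0,0],
  [0.088,0.0015,-0.001,0,0,0],
  [0.088,0.0015,-0.001,0,0,0],
])

```text
t: 10.68
position: [0.4209, -0.013, 0.1633]
tcp_rot: [0.069, 0.703, -0.069, 0.704]
ft_force: [0.4, 0.0, 0.2]
finger_gap: 0.0855
```

Run:
```python
from h import *
from station import ctrl,optics
im,d=optics.grab_frame("top"); crop(im,210,185,310,275,6,"pics/t8.png")
s=ctrl.get_state(); print(s["position"],s["ft_force"],rel(s,[.4205,-.0132,.163],-11))
```

```text
[ 0.42084694 -0.01297609  0.16329699] [-0.48390396  0.18261752  0.16372976] (array([ 0.0003, -0.0003, -0.0003]), array([-0.23,  0.12,  0.02]))
```

View pics/t8.png

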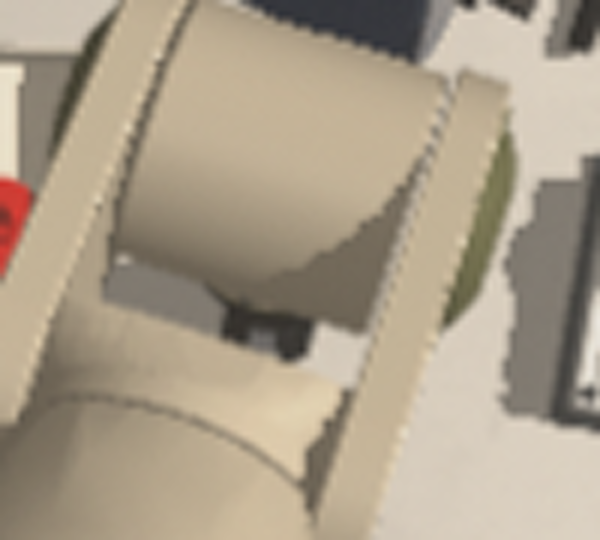

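The arm hides the knob in the top view, but the pose is within 0.5 mm of target with no contact force. Closing the gripper.

>>> apply_moves([
  [0,0,0,0,0,0],
  [0,0,0,0,0,0],
  [0,0,0,0,0,0],
  [0,0,0,0,0,0],
  [0,0,0,0,0,0],
  [0,0,0,0,0,0],
  [0,0,0,0,0,0],
  [0,0,0,0,0,0],
  [0,0,0,0,0,0],
  [0,0,0,0,0,0],
], gripper=0)

```text
t: 11.57
position: [0.4205, -0.0127, 0.1626]
tcp_rot: [0.069, 0.703, -0.069, 0.704]
ft_force: [0.2, -1.0, 5.2]
finger_gap: 0.0213
```

>>> apply_moves([
  [-0.005,0,0,0,0,0],
  [-0.015,0,0,0,0,0],
  [-0.03,0,0,0,0,0],
  [-0.05,0,0,0,0,0],
  [-0.075,0,0,0,0,0],
  [-0.095,0,0,0,0,0],
  [-0.1,0,0,0,0,0],
  [-0.1,0,0,0,0,0],
  [-0.1,0,0,0,0,0],
  [-0.1,0,0,0,0,0],
])

```text
t: 12.4
position: [0.4196, -0.0125, 0.2607]
tcp_rot: [0.069, 0.705, -0.069, 0.703]
ft_force: [0.3, -0.8, -5.5]
finger_gap: 0.0209
```

Run:
```python
from h import *
from station import ctrl,optics
im,d=optics.grab_frame("scene"); crop(im,170,120,310,260,5,"pics/s9.png"); c2=optics.get_calibration("scene"); pickle.dump((im,d,c2),open("s9.pkl","wb"))
c=optics.get_calibration("wrist"); im,d=optics.grab_frame("wrist"); cv2.imwrite("pics/w9.png",im); pickle.dump((im,d,c),open("w9.pkl","wb"))
s=ctrl.get_state(); print(s["position"],s["ft_force"],s["finger_gap"],rel(s,[.4404,-.1875,.263],-11.2))
```

```text
[ 0.41985359 -0.01254873  0.26109359] [ 0.40687977 -1.39486122 -6.30984706] 0.020963259620974936 (array([-0.0021, -0.1676,  0.0542]), array([-0.01, -0.16, -0.02]))
```

View pics/s9.png

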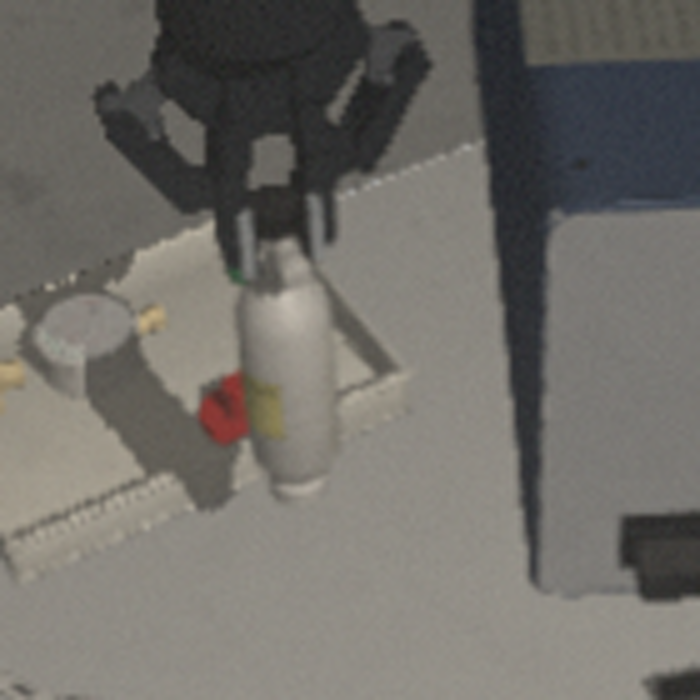

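View pics/w9.png

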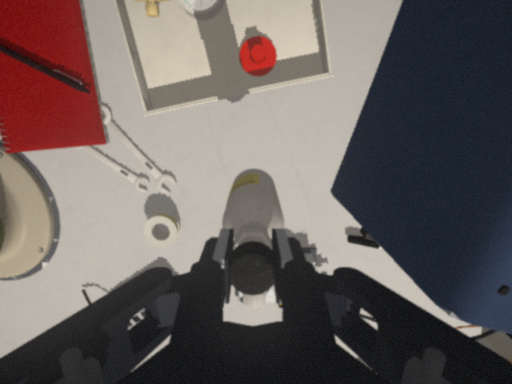

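The cylinder is held upright, with about 6 N of weight on the wrist, and hangs clear in the scene view. The plug is still in the tray. Moving over the port.

>>> apply_moves([
  [0,-0.01,0,0,0,0],
  [0,-0.03,0.005,0,0,0],
  [0,-0.055,0.01,0,0,0],
  [0,-0.08,0.015,0,0,0],
  [0,-0.105,0.025,0,0,0],
  [0,-0.13,0.038,0,0,0],
  [0,-0.15,0.048,0,0,0],
  [0,-0.163,0.053,0,0,0],
  [0,-0.1675,0.054,0,0,0],
  [0,-0.1675,0.054,0,0,0],
  [0,-0.1675,0.054,0,0,0],
  [0,-0.1675,0.054,0,0,0],
])

```text
t: 13.5
position: [0.4404, -0.1863, 0.2623]
tcp_rot: [0.069, 0.704, -0.069, 0.704]
ft_force: [-0.4, 0.7, -4.7]
finger_gap: 0.0211
```

```bash
cat > tilt.py <<'E'
from h import *
from station import ctrl,optics
from scipy.optimize import least_squares
def meas(tag):
    s=ctrl.get_state(); im,d=optics.grab_frame("scene"); c=optics.get_calibration("scene")
    pickle.dump((im,d,c),open(tag+".pkl","wb")); crop(im,190,150,340,300,5,f"pics/{tag}.png")
    P=cloud(c,d).reshape(-1,3); p=s["position"]; base=p[2]-.163
    def sel(z0,z1): return P[(np.hypot(P[:,0]-p[0],P[:,1]-p[1])<.03)&(P[:,2]>base+z0)&(P[:,2]<base+z1)]
    b=sel(.03,.115); rel0=b-[p[0],p[1],base]
    def f(q): # axis pt x,y at z=0 + slopes
        return np.hypot(rel0[:,0]-q[0]-q[2]*rel0[:,2],rel0[:,1]-q[1]-q[3]*rel0[:,2])-.0205
    r=least_squares(f,[0,0,0,0],loss="soft_l1",f_scale=.001)
    print("t",s["t"],"tcp",p.round(4),"F",s["ft_force"].round(1),"gap",s["finger_gap"])
    print("n",len(b),"foot off TCP",r.x[:2].round(4),"slope",r.x[2:].round(4),"rms",np.sqrt((r.fun**2).mean()),"foot at",(p[:2]+r.x[:2]).round(4))
    return s
if __name__=="__main__":
    import sys; s=meas(sys.argv[1]); print(rel(s,[.4404,-.1875,.22],-11.2))
E
python3 tilt.py s10
```

```text
t 13.5 tcp [ 0.4404 -0.1863  0.2623] F [-0.4  0.7 -4.7] gap 0.02105118289822989
n 510 foot off TCP [ 0.0012 -0.0003] slope [-0.0032 -0.0191] rms 0.0008176088436627893 foot at [ 0.4416 -0.1866]
(array([ 0.0423, -0.0012,  0.0002]), array([ 0.05, -0.02, -0.03]))
```

View pics/s10.png

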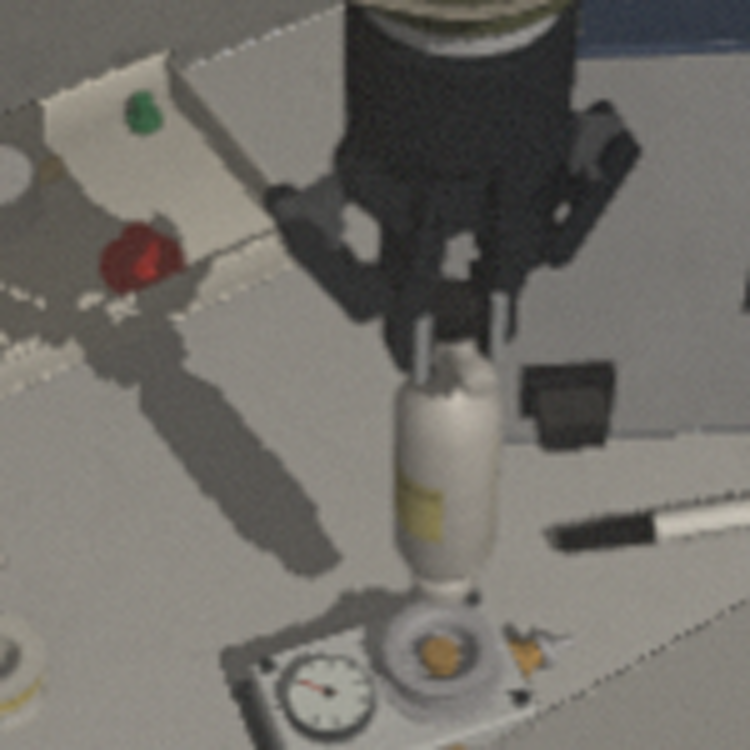

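Run:
```python
from h import *
im,d,c=pickle.load(open("s10.pkl","rb")); P=cloud(c,d)
# ring points
m=(np.abs(P[...,2]-.0495)<.003)&(np.hypot(P[...,0]-.4404,P[...,1]+.188)<.032)
t=P[m]; print(len(t),t.min(0),t.max(0),(t.min(0)+t.max(0))/2,np.ptp(t,0),np.median(t[:,2]))
# pin
print(P[150+131,190+87],P[150+130,190+89])
# ellipse from crop: collar outer rim
crop(im,255,255,305,300,14,"pics/s10c.png")
```

```text
219 [ 0.41843766 -0.21401371  0.04652691] [ 0.46653998 -0.16468646  0.05242309] [ 0.44248882 -0.18935008  0.049475  ] [0.04810232 0.04932726 0.00589618] 0.04945107090042227
[ 0.43851648 -0.19110717  0.04606368] [ 0.44398653 -0.19072928  0.04509555]
```

View pics/s10c.png

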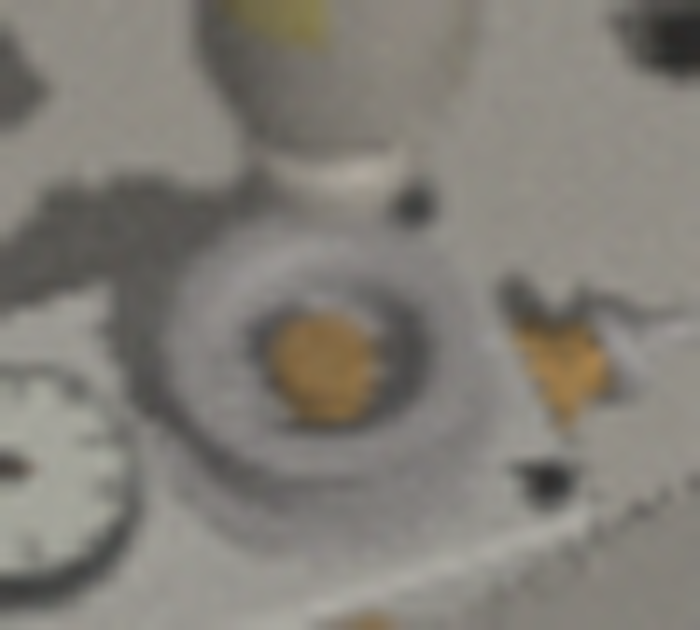

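Run:
```python
from h import *
from scipy.optimize import least_squares
im,d,c=pickle.load(open("w9.pkl","rb")); P=cloud(c,d).reshape(-1,3)
p=np.array([.41985,-.01255,.26109]); base=p[2]-.163
b=P[(np.hypot(P[:,0]-p[0],P[:,1]-p[1])<.03)&(P[:,2]>base+.03)&(P[:,2]<base+.115)]-[p[0],p[1],base]
for f0 in [.0205]:
    f=lambda q:np.hypot(b[:,0]-q[0]-q[2]*b[:,2],b[:,1]-q[1]-q[3]*b[:,2])-f0
    r=least_squares(f,[0,0,0,0],loss="soft_l1",f_scale=.001); print(len(b),r.x.round(4),np.sqrt((r.fun**2).mean()))
k=P[(np.hypot(P[:,0]-p[0],P[:,1]-p[1])<.02)&(P[:,2]>base+.172)&(P[:,2]<base+.18)]-p; print(len(k),(k.min(0)+k.max(0))/2,np.ptp(k,0))
```

```text
1195 [-0.0011 -0.     -0.0017 -0.0009] 0.00022644092981868494
2244 [0.00162292 0.00055719 0.01300296] [0.03448171 0.02746305 0.00799094]
```

Run:
```python
from h import *
from station import ctrl
s=ctrl.get_state(); print(s["position"],rel(s,[.4414,-.1880,.218],-11.2))
```

```text
[ 0.44052019 -0.18636233  0.26244202] (array([ 0.0444, -0.0014,  0.0012]), array([ 0.06, -0.01, -0.02]))
```

>>> apply_moves([
  [0.008,-0.0015,0.001,0,0,0],
  [0.02,-0.0015,0.001,0,0,0],
  [0.032,-0.0015,0.001,0,0,0],
  [0.04,-0.0015,0.001,0,0,0],
  [0.044,-0.0015,0.001,0,0,0],
  [0.044,-0.0015,0.001,0,0,0],
  [0.044,-0.0015,0.001,0,0,0],
  [0.044,-0.0015,0.001,0,0,0],
])

```text
t: 14.22
position: [0.4417, -0.1893, 0.2189]
tcp_rot: [0.069, 0.703, -0.069, 0.704]
ft_force: [-0.4, 0.2, -5.0]
finger_gap: 0.0212
```

```bash
python3 tilt.py s11
python3 - <<'E'
from h import *
im,d,c=pickle.load(open("s11.pkl","rb")); crop(im,240,225,310,300,9,"pics/s11c.png")
E
```

```text
t 14.2167 tcp [ 0.4417 -0.1893  0.2189] F [-0.4  0.2 -5. ] gap 0.021213314556852422
n 465 foot off TCP [ 0.0022 -0.0009] slope [-0.0141 -0.002 ] rms 0.0008525378804790122 foot at [ 0.4439 -0.1902]
(array([-0.0011,  0.0015, -0.0016]), array([-0.  ,  0.06,  0.03]))
```

View pics/s11c.png

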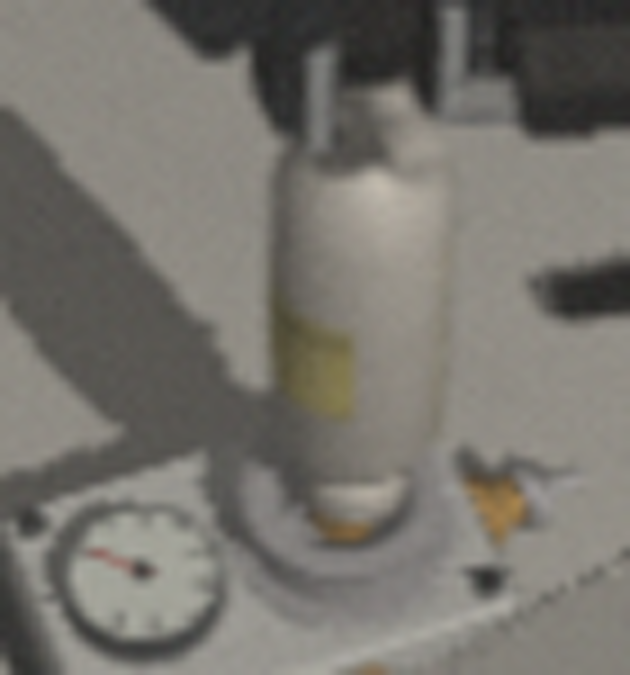

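Run:
```python
from h import *
im,d,c=pickle.load(open("s11.pkl","rb")); S=9
big=cv2.resize(im[225:300,240:310],None,fx=S,fy=S,interpolation=cv2.INTER_CUBIC)
def circ(x,y,z,r,col):
    a=np.linspace(0,2*np.pi,80); pts=np.array([proj(c,[x+r*np.cos(t),y+r*np.sin(t),z]) for t in a])
    pts=((pts-[240,225]+.5)*S-.5).round().astype(int); cv2.polylines(big,[pts],True,col,1)
circ(.4425,-.1893,.050,.026,(0,0,255)); circ(.4425,-.1893,.050,.017,(0,0,255))
circ(.4439,-.1902,.056,.013,(0,255,0)); circ(.4439,-.1902,.071,.013,(0,255,0))
cv2.imwrite("pics/s11o.png",big)
```

```text
(no output)
```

View pics/s11o.png

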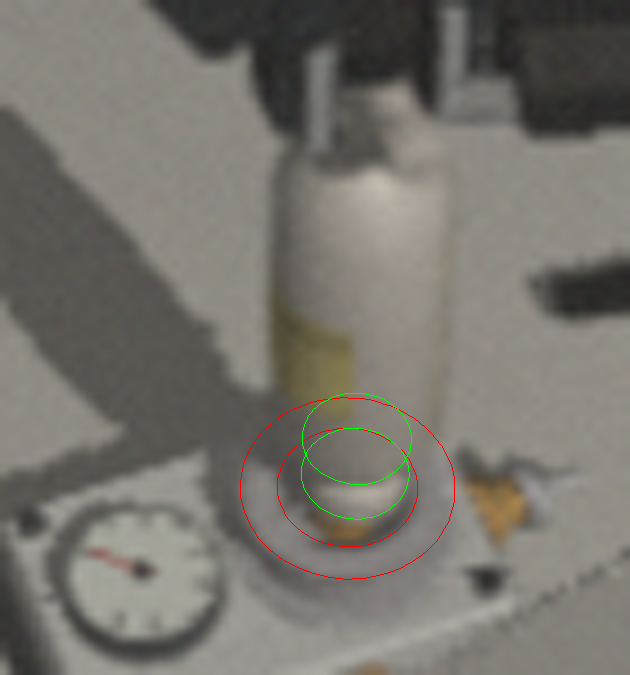

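The foot sits about 2 mm to the right of the collar's centre in the scene view. I'll correct by that, then lower it into the flare and watch the force.

>>> apply_moves([
  [0,0.0013,-0.0015,0,0,0],
  [0,0.0013,-0.0015,0,0,0],
  [0,0.0013,-0.0015,0,0,0],
  [0.003,0.0013,-0.0015,0,0,0],
  [0.006,0.0013,-0.0015,0,0,0],
  [0.007,0.0013,-0.0015,0,0,0],
  [0.007,0.0013,-0.0015,0,0,0],
  [0.007,0.0013,-0.0015,0,0,0],
])

```text
t: 14.93
position: [0.4402, -0.1876, 0.2112]
tcp_rot: [0.069, 0.704, -0.069, 0.704]
ft_force: [0.4, -0.5, -6.1]
finger_gap: 0.0208
```

```bash
python3 tilt.py s12
python3 - <<'E'
from h import *
im,d,c=pickle.load(open("s12.pkl","rb")); crop(im,240,225,310,300,9,"pics/s12c.png")
E
```

```text
t 14.9333 tcp [ 0.4402 -0.1876  0.2112] F [ 0.4 -0.5 -6.1] gap 0.02081323986387731
n 455 foot off TCP [ 0.0016 -0.0007] slope [-0.007  -0.0028] rms 0.0008413481690411193 foot at [ 0.4418 -0.1883]
(array([-0.0088,  0.0001,  0.0002]), array([-0.02, -0.01, -0.01]))
```

View pics/s12c.png

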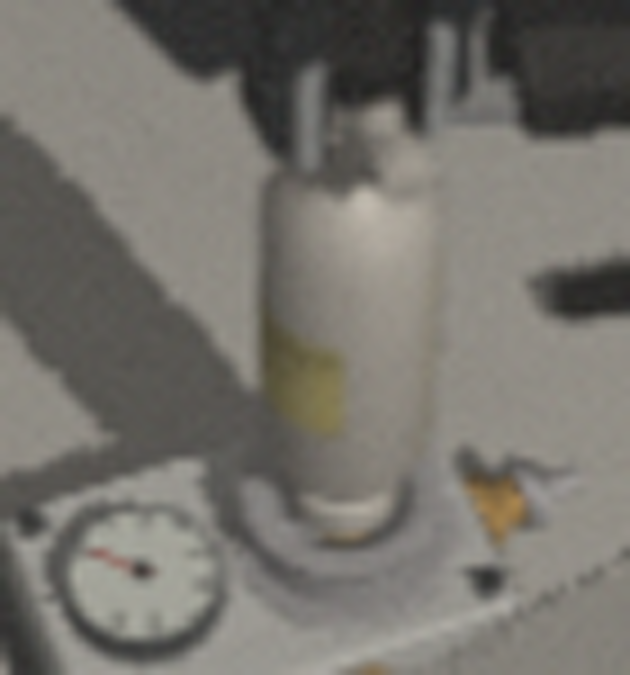

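The foot is now centred in the mouth, at crop (348,525). Lowering it onto the pin in small steps.

>>> apply_moves([
  [0.001,0,0,0,0,0],
  [0.002,0,0,0,0,0],
  [0.003,0,0,0,0,0],
  [0.003,0,0,0,0,0],
  [0.003,0,0,0,0,0],
])

```text
t: 15.4
position: [0.4404, -0.1877, 0.2087]
tcp_rot: [0.069, 0.703, -0.069, 0.704]
ft_force: [-0.5, -0.5, -2.7]
finger_gap: 0.0213
```

```bash
python3 -c "
from station import ctrl
s=ctrl.get_state();print(s['position'],s['ft_force'],s['wrist_torque'])"
```

```text
[ 0.44037508 -0.18771117  0.20865869] [-0.49095536 -0.53192153 -2.71858789] [0.07318363 0.00624793 0.01273906]
```

Contact with the pin comes at the expected height, TCP about 0.209. Pressing on.

>>> apply_moves([
  [0.001,0,0,0,0,0],
  [0.002,0,0,0,0,0],
  [0.003,0,0,0,0,0],
  [0.003,0,0,0,0,0],
  [0.003,0,0,0,0,0],
])

```text
t: 15.82
position: [0.4405, -0.1877, 0.2056]
tcp_rot: [0.069, 0.703, -0.069, 0.704]
ft_force: [-0.1, -0.1, 4.3]
finger_gap: 0.0212
```

```bash
python3 -c "
from station import ctrl
s=ctrl.get_state();print(s['position'],s['ft_force'],s['wrist_torque'])"
```

```text
[ 0.44045452 -0.18772659  0.20563072] [-0.09668031 -0.14288321  4.26264032] [0.02292797 0.01578004 0.00267679]
```

>>> apply_moves([
  [0.001,0,0,0,0,0],
  [0.002,0,0,0,0,0],
  [0.003,0,0,0,0,0],
  [0.003,0,0,0,0,0],
  [0.003,0,0,0,0,0],
])

```text
t: 16.23
position: [0.4403, -0.1876, 0.2024]
tcp_rot: [0.069, 0.704, -0.069, 0.704]
ft_force: [0.5, 0.1, 4.9]
finger_gap: 0.0214
```

```bash
python3 -c "
from station import ctrl
s=ctrl.get_state();print(s['position'],s['ft_force'],s['wrist_torque'])"
```

```text
[ 0.44032234 -0.18763093  0.20239808] [0.46429735 0.14128928 4.8836687 ] [-0.01386651 -0.05457575 -0.01943794]
```

>>> apply_moves([
  [0.001,0,0,0,0,0],
  [0.002,0,0,0,0,0],
  [0.002,0,0,0,0,0],
  [0.002,0,0,0,0,0],
])

```text
t: 16.57
position: [0.4403, -0.1877, 0.2005]
tcp_rot: [0.069, 0.704, -0.069, 0.704]
ft_force: [-0.3, -0.4, 5.9]
finger_gap: 0.0211
```

>>> apply_moves([
  [0.0005,0,0,0,0,0],
  [0.001,0,0,0,0,0],
  [0.001,0,0,0,0,0],
  [0.001,0,0,0,0,0],
])

```text
t: 16.9
position: [0.4404, -0.1877, 0.1996]
tcp_rot: [0.069, 0.703, -0.069, 0.704]
ft_force: [-1.3, -0.1, 6.9]
finger_gap: 0.0214
```

>>> apply_moves([
  [0.0005,0,0,0,0,0],
  [0.001,0,0,0,0,0],
  [0.001,0,0,0,0,0],
  [0.001,0,0,0,0,0],
])

```text
t: 17.23
position: [0.4407, -0.188, 0.1995]
tcp_rot: [0.069, 0.703, -0.07, 0.705]
ft_force: [-1.2, 0.8, 13.8]
finger_gap: 0.0209
```

The hard stop is reached: z stays at 0.1995 while the force climbs to 13.8 N. Checking before I hand in.

>>> apply_moves([
  [0,0,0,0,0,0],
  [0,0,0,0,0,0],
  [0,0,0,0,0,0],
  [0,0,0,0,0,0],
])

```text
t: 17.57
position: [0.4407, -0.188, 0.1995]
tcp_rot: [0.069, 0.703, -0.07, 0.705]
ft_force: [-0.7, -0.5, 13.2]
finger_gap: 0.0209
```

```bash
python3 tilt.py s13
python3 - <<'E'
from h import *
from station import ctrl,optics
from scipy.optimize import least_squares
im,d,c=pickle.load(open("s13.pkl","rb")); crop(im,140,150,310,300,4,"pics/s13c.png")
s=ctrl.get_state(); p=s["position"]; c=optics.get_calibration("wrist"); im,d=optics.grab_frame("wrist"); P=cloud(c,d).reshape(-1,3); base=p[2]-.163
b=P[(np.hypot(P[:,0]-p[0],P[:,1]-p[1])<.03)&(P[:,2]>base+.03)&(P[:,2]<base+.115)]-[p[0],p[1],base]
f=lambda q:np.hypot(b[:,0]-q[0]-q[2]*b[:,2],b[:,1]-q[1]-q[3]*b[:,2])-.0205
r=least_squares(f,[0,0,0,0],loss="soft_l1",f_scale=.001); print("wrist fit",len(b),r.x.round(4),"foot",p[:2]+r.x[:2])
k=P[(np.hypot(P[:,0]-p[0],P[:,1]-p[1])<.012)&(P[:,2]>p[2]-.01)&(P[:,2]<p[2]+.03)]; print("knob top z",np.percentile(k[:,2],[50,80,90]))
s=ctrl.get_state(); print(s["t"],s["position"],s["ft_force"],s["finger_gap"],abs(s["qvel"]).max())
E
```

```text
t 17.5667 tcp [ 0.4407 -0.188   0.1995] F [-0.7 -0.5 13.2] gap 0.02085990611916483
n 446 foot off TCP [ 0.0009 -0.0011] slope [-0.0009  0.0069] rms 0.0008414262951387092 foot at [ 0.4416 -0.1891]
(array([-0.0205,  0.0004, -0.0004]), array([-0.01,  0.15,  0.08]))
wrist fit 1170 [-0.0009  0.0002 -0.0029 -0.0023] foot [ 0.43984853 -0.18774886]
knob top z [0.21196687 0.2126655  0.21329807]
17.6667 [ 0.44071678 -0.18799417  0.19951957] [-0.49488588  0.72645172 13.70023009] 0.021265724155064204 0.002050038638514615
```

View pics/s13c.png

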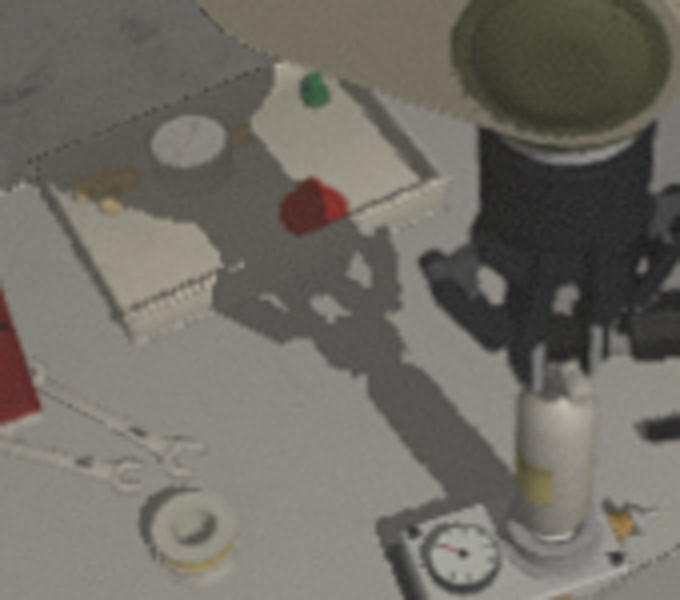

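The knob top is at 0.213 m, which matches seat 0.037 + 0.176. The fitted tilt is under 0.5°, contact force is about 19 N, and nothing is moving. The plug lies in the tray at crop (313,208) and the fittings have not moved. Handing in.

```bash
python3 -c "
from station import ctrl
print(ctrl.close_job())
s=ctrl.get_state();print(s['t'],s['position'],s['ft_force'],s['finger_gap'])"
```

```text
the job is handed in; nothing more can be done
None
the job is handed in; nothing more can be done
```

I pulled the red plug, set it down in the empty half of the tray and released it. I then pressed the cylinder foot first into the port and handed in at about 17.7 s, still holding it.

**Last checks**
- **Fully home:** z stopped at TCP 0.1995 m while the force kept rising. By TCP height the foot is at 0.037 m, the seat level, and the knob top at 0.213 m matches.
- **Push and grip:** the upward force on the wrist was about 13.5 N. Adding the roughly 6 N cylinder weight gives about 19 N on the port. The gap of 21 mm is slightly under the 23 mm knob, but the plug's grip also read about 3 mm low.
- **Upright and still:** both cameras put the tilt at 0.4° or less, and the joints were at rest.
- **Tray:** the plug lies in it and the fittings look unmoved.

**Disagreements:** the scene and wrist cameras differ by about 2 mm in absolute position, so I centred the foot relative to the collar in the scene view and split the difference with the wrist fit. Each camera's own measurements put the foot within about 1 mm of the bore axis, and sideways force stayed around 1 N. An earlier scene fit suggested up to 1.1° of tilt; the wrist fit and the later scene fit did not support it. The hand-in gave no verdict, so the held second afterwards is unchecked.

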